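# Snap the game box lid shut all round

### The arm

A 6-joint arm with a two-finger parallel gripper is mounted at the origin on the work surface. World frame = base frame: x ahead of the robot, y to its left, z up, the work surface at z = 0. Lengths are in m, angles in rad, forces in N, time in s.
With the tool pointing down it reaches from about 0.375 to 0.925 m from the base axis. Payload 5.7 kg.
Tool frame: the origin (TCP) lies midway between the tips of the shut fingers; the grasp point (between the pads) lies 19 mm behind it; z points along the fingers, x is the direction in which the jaws open and shut, and the axes are right-handed (so a half turn about z gives the same grasp; the last joint's range is limited). The gripper opens to 88 mm and grips with 3 to 60 N. Pads are 20 mm wide; open, the fingers measure 115 mm over their backs; the gripper's body (75 mm by 178 mm) begins 61 mm behind the grasp point.
Start: joints at [-1.341, 0.359, 1.51, -0, 1.272, -0.115], TCP at [0.203, -0.565, 0.202] pointing down, gripper open.
Joint ranges: [-2.97, 2.97], [-1.01, 2.36], [0.21, 2.38], [-0.96, 4.11], [0.2, 2.71], [-2.98, 2.98]. Speed limits (rad/s): [2.39, 2.39, 3.14, 3.14, 3.14, 3.14].

### API

Orientations are given as a unit quaternion [x, y, z, w].
In Python, from bench import move_ptp, servo_line, goto_joints, move_gripper, sleep, inverse_kinematics, capture, PlanningError, close_job, spot_in, silhouettes, current_clock, current_joint_pos, current_qvel, current_joint_torque, current_position, current_orientation, current_force, current_torque, current_finger_gap gives the robot as it stands. Calls block until the motion is done:
- move_ptp(position, orientation): joint-space move of the TCP to a pose.
- servo_line(position, orientation=None, rate=0.15, contact_N=None): straight line of the TCP; orientation=None keeps the orientation; rate is the mean speed in m/s. With contact_N (N) it stops when the force on the tool has changed by that much, and returns True; else False.
- goto_joints(angles): joint-space move.
- move_gripper(opening): finger opening in m; the grip force is fixed at half the most; returns when the fingers have stopped.
- sleep(seconds).
- inverse_kinematics(position, orientation): joint angles nearest the present ones, or None.
- capture(name): name is "scene" or "top" or "wrist"; returns a dict with "image" (420x560x3 uint8, blue, green, red), "range_z" (420x560 float32, m along the optical axis (not along the pixel's ray), 0 where there is no reading), "intrinsics" (3x3 intrinsics, pixels), "R" (3x3) and "t" (3): a world point X has camera coordinates R X + t. Camera axes: x right, y down, z forward; pixel columns grow to the right and rows downward; lengths in m; the calibration is good to about 2 mm. The wrist camera is an equidistant fisheye: a pixel r from the principal point sees the ray r / f radians off the axis. A picture is of the moment at which its call begins.
A pose or a line that the arm cannot do raises PlanningError and nothing moves.
- close_job(): hands the job in, once; it reports no verdict.
Trained networks look in the newest picture that a camera, given by its name, has taken for a name from the list of things; names that differ only in an ending like _2 or _b are one class to them, and where a whole thing is asked for, a point or a joint stands for the part that bears it (a point fixed in the world has none). Each returns a list of dicts, best first, with "conf" (0 to 1); they miss things now and then, are a little off and sometimes report something else, mostly with a low value. They report only what shows in the picture. A call takes as long as a camera call. They do not tell look-alikes from the thing itself.
- spot_in(camera, query): "xy" ([column, row] in pixels, amid what is visible of it).
- silhouettes(camera, query): "region" (420x560 bool, what is visible of it) and "xy" ([column, row] in pixels, amid what is visible of it).
Readings, each from a call of its own:
- current_clock(): time.
- current_joint_pos(): joint angles.
- current_qvel(): joint speeds.
- current_joint_torque(): joint torques, N m.
- current_position(): TCP position.
- current_orientation(): TCP orientation.
- current_force(): force on the tool from outside, world axes, zero at the start.
- current_torque(): the same for the moment, N m.
- current_finger_gap(): finger opening in m.
Only numpy, scipy, OpenCV 4.12 (cv2) and the standard library are available. Lean on these libraries where they do the work, as an engineer would, in place of code of your own. Each camera call takes 0.05 s, during which the arm holds its last target. There are 200 camera calls.

### The job

The snap lid of the white game box lies loose on it, with its rim sticking up on all four sides: press the rim sections down one after another until all four have clicked shut and lie flush. Only press with the fingertips: do not lift, tip or push away the box, leave the things around it where they stand, and take the hand away at the end.

Things in the scene. Friction and masses are not known exactly. Their poses are not given: they have to be found in the camera images.
- box: White plastic game box, 130 mm along its x, 180 mm along its y, loose on the table, 0.5 to 0.9 kg; origin at the centre of its underside, z up. Front is its -x side (towards the robot), back +x, right -y, left +y. Its grey lid has one springy rim section per side, 28 mm wide; an unshut one slants outwards and up, its outer edge 12 mm above the lid; a shut one lies flush.
- lid (a point): Centre of the top face of the grey lid, 59 mm above the underside of the box. The centre panel (74 x 124 mm) and the four corner squares (28 mm) are rigid and do not move; the rim sections lie between the corners and are hinged to the panel, on lines 37 mm (x) and 62 mm (y) from the centre, 3 mm below the top face.
- rim_front (a joint): Angle of the long (121 mm) section on the -x side of the box: 0 = sticking up, 0.45 rad = shut, flush. It springs up again below half way (0.225) and snaps itself shut beyond; a push down of about 6 N at the press point (4 N at the outer edge) gets it past. It sticks up at the start.
- press_front (a point): Middle of that section's top face (front), 20 mm out from its hinge line; moves with it. When shut it is 59 mm above the box's underside and 57 mm from the box's centre.
- rim_right (a joint): Angle of the short (71 mm) section on the -y side of the box: 0 = sticking up, 0.45 rad = shut, flush. It springs up again below half way (0.225) and snaps itself shut beyond; a push down of about 6 N at the press point (4 N at the outer edge) gets it past. It sticks up at the start.
- press_right (a point): Middle of that section's top face (right), 20 mm out from its hinge line; moves with it. When shut it is 59 mm above the box's underside and 82 mm from the box's centre.
- rim_back (a joint): Angle of the long (121 mm) section on the +x side of the box: 0 = sticking up, 0.45 rad = shut, flush. It springs up again below half way (0.225) and snaps itself shut beyond; a push down of about 6 N at the press point (4 N at the outer edge) gets it past. It sticks up at the start.
- press_back (a point): Middle of that section's top face (back), 20 mm out from its hinge line; moves with it. When shut it is 59 mm above the box's underside and 57 mm from the box's centre.
- rim_left (a joint): Angle of the short (71 mm) section on the +y side of the box: 0 = sticking up, 0.45 rad = shut, flush. It springs up again below half way (0.225) and snaps itself shut beyond; a push down of about 6 N at the press point (4 N at the outer edge) gets it past. It sticks up at the start.
- press_left (a point): Middle of that section's top face (left), 20 mm out from its hinge line; moves with it. When shut it is 59 mm above the box's underside and 82 mm from the box's centre.
- dice_cup: Bystander: red plastic dice cup, open at the top, 76 mm across, 95 mm high; origin at the centre of its underside.
- vase: Bystander: small glass vase, at most 68 mm across, 110 mm high; origin at the centre of its underside.
- remote: Bystander: charcoal remote lying flat, 150 x 44 x 16 mm, long along its own y; origin at the centre of its underside.
- coaster: Bystander: round silicone coaster, 92 mm across, 6 mm thick; origin at the centre of its underside.
- die_a: Bystander: white die, 18 mm, beside the box; origin at the centre of its underside.
- die_b: Bystander: second white die, 18 mm, beside the box; origin at the centre of its underside.
- tray: Bystander: bamboo tray, 200 x 260 x 30 mm, off to the left; origin at the centre of its underside.
There are look-alikes about, which are no part of the job. Leave any black look-alike of the box alone.

How it is judged:
By the outcome, as a careful person would: the job done as asked, in the order asked, and still so for the second after the job is handed in, with the robot touching nothing.
It also fails if it takes over 42 s, if anything falls off the work surface, if the arm or the gripper's body presses on something with over 40 N, if the wrist force passes 120 N, or if a joint passes its speed limit or range.

## Working session

There is one attempt and no reset: what is moved stays moved. The work goes in short steps, each a Python script; the robot and the scene stay as the last script left them, time stands still between calls to the robot, and variables do not carry over. Pictures are saved under pics/ and viewed, about 8 in all and at most 12, crops included, and the job is handed in when it is done.

```bash
mkdir -p pics
cat > h.py <<'E'
import numpy as np, cv2
from bench import *
def world(c, uv, z=None):
    K,R,t=c["intrinsics"],np.array(c["R"]),np.array(c["t"])
    uv=np.atleast_2d(uv).astype(float)
    ray=np.c_[(uv[:,0]-K[0,2])/K[0,0],(uv[:,1]-K[1,2])/K[1,1],np.ones(len(uv))]
    if z is None:
        d=c["range_z"][uv[:,1].astype(int),uv[:,0].astype(int)]
        return (ray*d[:,None]-t)@R
    o=-R.T@t; w=ray@R
    return o+w*((z-o[2])/w[:,2])[:,None]
E
python3 - <<'E'
from h import *
for n in("scene","top"):
    c=capture(n); cv2.imwrite(f"pics/{n}0.png",c["image"])
    print(n,np.round(-np.array(c["R"]).T@c["t"],3))
    for q in("box","dice_cup","vase","remote","coaster","die_a","tray"):
        for s in silhouettes(n,q):
            v,u=np.nonzero(s["region"]); p=world(c,np.c_[u,v]); ok=c["range_z"][v,u]>0
            print(q,round(s["conf"],2),np.round(s["xy"]),len(u),np.round(np.median(p[ok],0),3) if ok.any() else None)
print(current_clock())
E
```

```text
scene [ 1.032 -0.491  0.668]
box 0.95 [187. 360.] 8983 [ 0.662 -0.249  0.059]
box 0.85 [289. 246.] 4724 [0.616 0.096 0.058]
box 0.66 [211. 186.] 2801 [0.297 0.179 0.057]
dice_cup 0.82 [365. 223.] 1251 [0.721 0.254 0.066]
vase 0.49 [297. 252.] 529 [0.647 0.086 0.064]
remote 0.68 [243. 227.] 199 [0.456 0.125 0.015]
coaster 0.7 [331. 290.] 1094 [0.742 0.085 0.005]
die_a 0.65 [268. 297.] 103 [ 0.658 -0.03   0.014]
die_a 0.51 [331. 227.] 67 [0.623 0.268 0.013]
tray 0.84 [341. 158.] 2766 [0.446 0.622 0.008]
top [0.339 0.201 1.249]
box 0.9 [428. 160.] 3514 [ 0.638 -0.216  0.06 ]
box 0.89 [300. 181.] 3401 [0.594 0.119 0.061]
box 0.82 [268. 299.] 3485 [0.274 0.21  0.061]
dice_cup 0.66 [246. 130.] 725 [0.73  0.28  0.051]
vase 0.69 [363. 211.] 479 [ 0.493 -0.038  0.073]
vase 0.17 [250. 129.] 740 [0.73  0.279 0.05 ]
remote 0.73 [284. 215.] 821 [0.485 0.168 0.016]
coaster 0.95 [310. 132.] 787 [0.739 0.094 0.006]
die_a 0.41 [250. 169.] 52 [0.619 0.275 0.016]
tray 0.96 [114. 234.] 7342 [0.444 0.637 0.009]
0.8
```

View pics/scene0.png

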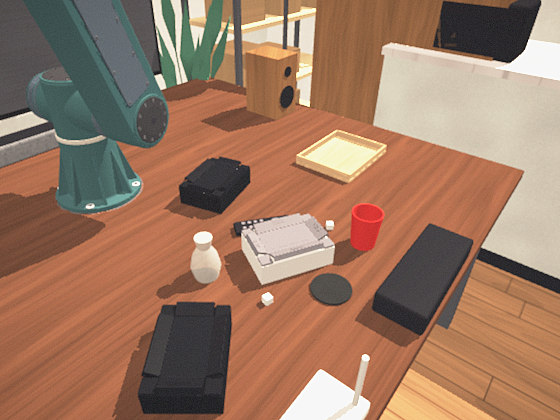

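View pics/top0.png

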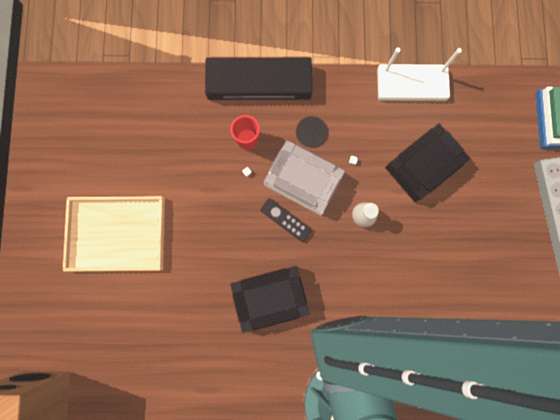

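The only white box is at (289,246) in scene and (300,181) in top. The look-alikes are black boxes at (187,360) and (211,186) in scene, and (428,160) and (268,299) in top, plus a bar speaker at (425,275) in scene and (258,78) in top. I choose the white one. In the top view its long side runs at about yaw -30°, with dice, vase, remote and cup nearby. Next I measure its pose, move above it and check it close up.

```bash
cat >> h.py <<'E'
from scipy.spatial.transform import Rotation as Ro
def down(a):  # tool pointing down, tool x along world angle a
    x=np.array([np.cos(a),np.sin(a),0]); z=np.array([0,0,-1.]); 
    return Ro.from_matrix(np.c_[x,np.cross(z,x),z]).as_quat()
def near(c,ctr=(0.594,0.119),zlo=0.052,zhi=0.08):
    v,u=np.nonzero(c["range_z"]>0); p=world(c,np.c_[u,v])
    k=(np.hypot(p[:,0]-ctr[0],p[:,1]-ctr[1])<0.13)&(p[:,2]>zlo)&(p[:,2]<zhi)
    return p[k]
E
python3 - <<'E'
from h import *
for n in("top","scene"):
    c=capture(n); s=[s for s in silhouettes(n,"box") if np.hypot(*(s["xy"]-np.array({"top":(300,181),"scene":(289,246)}[n])))<15][0]
    v,u=np.nonzero(s["region"]&(c["range_z"]>0)); p=world(c,np.c_[u,v]); p=p[p[:,2]>0.052]
    print(n,cv2.minAreaRect((p[:,:2]*1000).astype(np.float32)),np.percentile(p[:,2],[5,25,50,75,95]).round(4))
print(current_finger_gap(),current_orientation())
for a in (-0.52,-0.52+np.pi/2,-.52-np.pi/2,-.52+np.pi):
    print(a,inverse_kinematics([0.594,0.119,0.30],down(a)))
move_gripper(0.0)
E
```

```text
top ((599.3367919921875, 118.17276763916016), (183.067138671875, 133.83770751953125), 62.14131546020508) [0.0558 0.0585 0.061  0.065  0.0706]
scene ((599.4189453125, 113.97937774658203), (182.05532836914062, 133.9644775390625), 61.30495071411133) [0.0566 0.0583 0.0598 0.0645 0.0692]
0.08765484113774079 [ 8.17938906e-01 -5.75305086e-01 -5.89521584e-05 -2.37133363e-05]
-0.52 [ 8.37392703e-02  2.97967728e-01  1.35811589e+00 -4.44089210e-16
  1.48550903e+00  6.03739270e-01]
1.0507963267948965 [ 8.37392703e-02  2.97967728e-01  1.35811589e+00 -4.44089210e-16
  1.48550903e+00 -9.67057056e-01]
-2.0907963267948966 [ 8.37392703e-02  2.97967728e-01  1.35811589e+00 -4.44089210e-16
  1.48550903e+00  2.17453560e+00]
2.621592653589793 [ 8.37392703e-02  2.97967728e-01  1.35811589e+00 -4.44089210e-16
  1.48550903e+00 -2.53785338e+00]
```

Run:
```python
from h import *
y=np.radians(-28.3)
move_ptp([0.599,0.116,0.26],down(y+np.pi/2))
c=capture("wrist"); cv2.imwrite("pics/w1.png",c["image"]); K=c["intrinsics"];R=np.array(c["R"]);t=np.array(c["t"])
print(K.round(1).tolist(),(-R.T@t).round(3),current_clock(),current_position(),current_force())
for s in silhouettes("wrist","box"):
    v,u=np.nonzero(s["region"]&(c["range_z"]>0)); 
    dx,dy=u-K[0,2],v-K[1,2]; th=np.hypot(dx/K[0,0],dy/K[1,1]); ph=np.arctan2(dy,dx)
    z=c["range_z"][v,u]; r=z*np.tan(th); p=(np.c_[r*np.cos(ph),r*np.sin(ph),z]-t)@R
    p=p[(p[:,2]>.052)&(p[:,2]<.08)]
    if len(p)>50: print(s["conf"],s["xy"],len(p),cv2.minAreaRect((p[:,:2]*1000).astype(np.float32)),np.median(p,0))
```

```text
[[325.2, 0.0, 275.3], [0.0, 325.2, 202.7], [0.0, 0.0, 1.0]] [0.531 0.153 0.444] 5.175 [0.59913207 0.11515013 0.25988063] [-0.27751829  0.24338015  0.0269949 ]
0.89 [105.3, 272.5] 4563 ((645.4991455078125, -221.77532958984375), (131.68649291992188, 183.32960510253906), 39.77169418334961) [ 0.62147581 -0.19668016  0.06128201]
0.85 [278.3, 168.9] 15552 ((598.324462890625, 118.9266128540039), (184.1686248779297, 132.0306854248047), 62.04145431518555) [0.59657645 0.1200247  0.06121093]
0.22 [278.0, 129.0] 2553 ((553.8941650390625, 143.91302490234375), (123.34712982177734, 30.504878997802734), 62.43260192871094) [0.55262199 0.14349796 0.0667879 ]
```

View pics/w1.png

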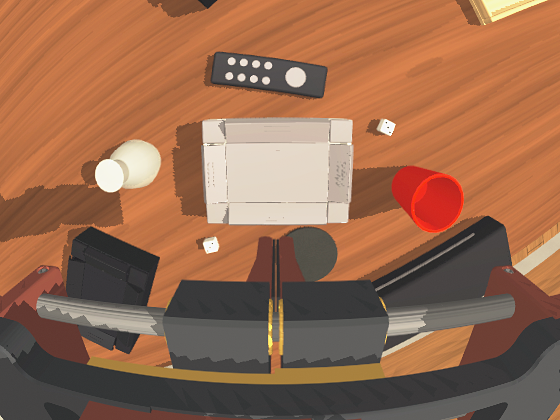

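The wrist picture shows the white box at (278,170), remote above at (270,75), vase at (130,165), cup at (430,197), dice at (386,127) and (210,245). All four rims are up. The three fits agree on centre (0.599, 0.117), yaw -28.1°. I press the front first, then the others.

```bash
cat >> h.py <<'E'
Y=np.radians(-28.1); C=np.array([0.599,0.117])
def press(side,zt=0.058):
    ex=np.array([np.cos(Y),np.sin(Y)]); ey=np.array([-np.sin(Y),np.cos(Y)])
    d,a={"front":(-.058*ex,Y+np.pi/2),"right":(-.083*ey,Y),"back":(.058*ex,Y+np.pi/2),"left":(.083*ey,Y)}[side]
    p=C+d; q=down(a)
    move_ptp([*p,0.10],q)
    servo_line([*p,0.078],q,rate=0.06)
    hit=servo_line([*p,zt],q,rate=0.02,contact_N=20)
    print(side,hit,np.round(current_position(),4),np.round(current_force(),1),end=" ")
    servo_line([*p,0.10],q,rate=0.1)
    print("t",round(current_clock(),1))
E
python3 - <<'E'
from h import *
press("front")
c=capture("wrist"); cv2.imwrite("pics/w2.png",c["image"])
E
```

```text
front False [0.5479 0.1444 0.0581] [-0.4 -0.4 -0.1] t 8.2
```

View pics/w2.png

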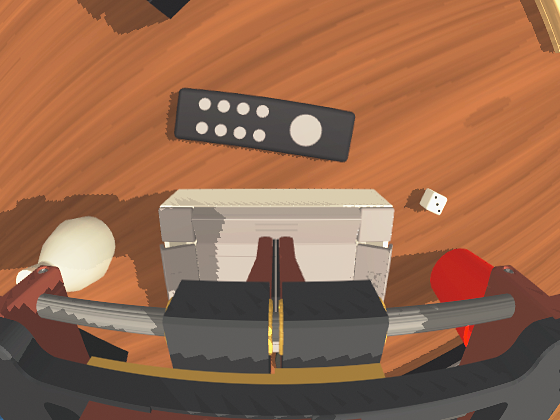

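Front section at (275,217) lies flush with the corner squares, and the force fell to zero, so it snapped. On with the rest.

Run:
```python
from h import *
for s in("right","back","left"): press(s)
move_ptp([C[0],C[1],0.26],down(Y+np.pi/2))
c=capture("wrist"); cv2.imwrite("pics/w3.png",cv2.resize(c["image"][90:260,150:410],None,fx=3,fy=3))
K=c["intrinsics"];R=np.array(c["R"]);t=np.array(c["t"])
v,u=np.nonzero(c["range_z"]>0); dx,dy=u-K[0,2],v-K[1,2]; th=np.hypot(dx,dy)/K[0,0]; ph=np.arctan2(dy,dx)
z=c["range_z"][v,u]; r=z*np.tan(th); p=(np.c_[r*np.cos(ph),r*np.sin(ph),z]-t)@R
e=p[:,:2]-C; bx=e@[np.cos(Y),np.sin(Y)]; by=e@[-np.sin(Y),np.cos(Y)]
k0=(p[:,2]>.05)&(p[:,2]<.09)
for n,k in dict(panel=(abs(bx)<.03)&(abs(by)<.05),front=(abs(bx+.058)<.005)&(abs(by)<.05),back=(abs(bx-.058)<.005)&(abs(by)<.05),right=(abs(by+.083)<.005)&(abs(bx)<.03),left=(abs(by-.083)<.005)&(abs(bx)<.03)).items():
    k&=k0; print(n,k.sum(),np.percentile(p[k,2],[10,50,90]).round(4))
b=p[k0&(abs(bx)<.1)&(abs(by)<.13)]; print(cv2.minAreaRect((b[:,:2]*1000).astype(np.float32)),current_clock())
```

```text
right False [0.56   0.0438 0.0581] [-0.1  0.1  0.7] t 11.7
back False [0.6503 0.0897 0.0581] [ 1.2 -0.1 -0.1] t 15.3
left False [0.6382 0.1902 0.0582] [ 0.5  0.1 -0.3] t 19.1
panel 4049 [0.0593 0.0603 0.0613]
front 722 [0.0688 0.0704 0.0719]
back 570 [0.0688 0.0703 0.0718]
right 355 [0.0683 0.0706 0.0719]
left 426 [0.0679 0.0702 0.0718]
((598.5167236328125, 118.70724487304688), (184.12994384765625, 131.21397399902344), 61.616764068603516) 20.5833
```

View pics/w3.png

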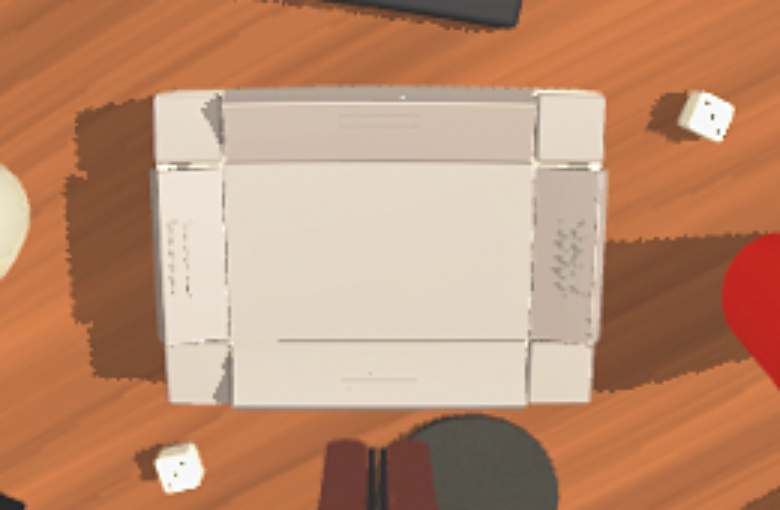

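All four sections are still up: press points read ~10 mm above the panel. So my reading of the front was wrong. The box hasn't moved. I'll repeat the front with force and depth logged during the descent.

```bash
cat >> h.py <<'E'
def rims(n="wrist"):
    c=capture(n); K=c["intrinsics"];R=np.array(c["R"]);t=np.array(c["t"])
    v,u=np.nonzero(c["range_z"]>0); dx,dy=u-K[0,2],v-K[1,2]; th=np.hypot(dx,dy)/K[0,0]; ph=np.arctan2(dy,dx)
    z=c["range_z"][v,u]; r=z*np.tan(th); p=(np.c_[r*np.cos(ph),r*np.sin(ph),z]-t)@R
    e=p[:,:2]-C; bx=e@[np.cos(Y),np.sin(Y)]; by=e@[-np.sin(Y),np.cos(Y)]
    k0=(p[:,2]>.05)&(p[:,2]<.085); o=""
    for m,k in dict(panel=(abs(bx)<.03)&(abs(by)<.05),front=(abs(bx+.058)<.004)&(abs(by)<.05)&(abs(by)>.02),back=(abs(bx-.058)<.004)&(abs(by)<.05)&(abs(by)>.02),right=(abs(by+.083)<.004)&(abs(bx)<.03)&(abs(bx)>.018),left=(abs(by-.083)<.004)&(abs(bx)<.03)&(abs(bx)>.018)).items():
        k=k&k0; o+=f"{m} {k.sum()} "+(f"{np.median(p[k,2])*1e3:.1f}; " if k.any() else "; ")
    return o,c
E
python3 - <<'E'
from h import *
print(current_finger_gap())
ex=np.array([np.cos(Y),np.sin(Y)]); p=C-.058*ex; q=down(Y+np.pi/2)
move_ptp([*p,0.078],q)
for z in(.072,.069,.066,.063,.060,.0575):
    servo_line([*p,z],q,rate=0.03); print(z,np.round(current_force(),1),current_position()[2].round(4))
o,c=rims(); print(o); cv2.imwrite("pics/w4.png",c["image"])
c=capture("scene"); cv2.imwrite("pics/s4.png",cv2.resize(c["image"][180:310,200:380],None,fx=4,fy=4))
print(current_clock())
E
```

```text
0.0006639590463304455
0.072 [ 0.3 -0.2  0. ] 0.0726
0.069 [-0.4 -0.6  0.3] 0.0689
0.066 [ 0.1 -0.5 -0.7] 0.0658
0.063 [ 0.3 -0.5  0.8] 0.0628
0.06 [0.1 0.4 0.1] 0.0598
0.0575 [0.1 0.1 0.5] 0.0573
panel 127 60.0; front 1110 70.5; back 0 ; right 244 70.8; left 344 70.1; 
23.0667
```

View pics/s4.png

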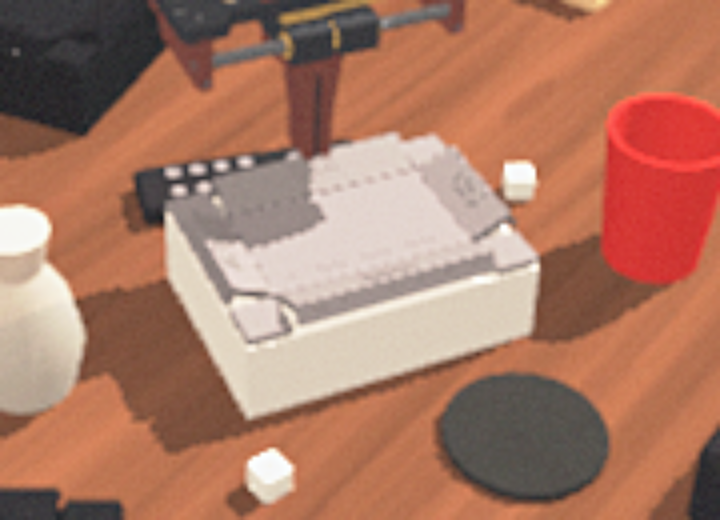

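No contact even at reported z 0.057, though the tip appears right beside or above the front rim around (312,155) of the crop. I measure the actual fingertip with the scene camera's depth.

Run:
```python
from h import *
c=capture("scene")
print("tcp px:",[ (c["intrinsics"]@(np.array(c["R"])@X+c["t"])) for X in [np.array(current_position())]][0], np.round(current_position(),4), current_orientation().round(3) if hasattr(current_orientation(),'round') else current_orientation())
ex=np.array([np.cos(Y),np.sin(Y)]);ey=np.array([-ex[1],ex[0]])
for u in (274,278,282):
  for v in range(205,228,2):
    w=world(c,[[u,v]])[0]; e=w[:2]-C; print(u,v,c["image"][v,u],"bx %.0f by %.0f z %.0f"%(e@ex*1e3,e@ey*1e3,w[2]*1e3))
```

```text
tcp px: [278.04288477 223.96468139   1.00416455] [0.5479 0.1443 0.0575] [0.858 0.514 0.    0.   ]
274 205 [ 61  68 118] bx -45 by -14 z 123
274 207 [ 60  67 117] bx -47 by -14 z 116
274 209 [ 61  69 116] bx -49 by -13 z 109
274 211 [ 60  67 116] bx -49 by -12 z 103
274 213 [ 63  70 119] bx -53 by -10 z 94
274 215 [ 65  70 122] bx -51 by -11 z 90
274 217 [102 103 135] bx -51 by -11 z 84
274 219 [172 177 193] bx -126 by 23 z 16
274 221 [131 139 151] bx -55 by -9 z 68
274 223 [135 137 152] bx -52 by -11 z 65
274 225 [136 142 154] bx -47 by -12 z 63
274 227 [138 144 157] bx -42 by -15 z 61
278 205 [ 64  68 104] bx -46 by -4 z 120
278 207 [ 58  63 101] bx -47 by -3 z 113
278 209 [59 64 98] bx -48 by -2 z 106
278 211 [54 62 90] bx -47 by -3 z 101
278 213 [54 60 91] bx -49 by -2 z 94
278 215 [61 63 95] bx -45 by -3 z 91
278 217 [55 56 89] bx -45 by -3 z 86
278 219 [147 156 172] bx -58 by 3 z 69
278 221 [196 203 223] bx -54 by 1 z 66
278 223 [188 195 215] bx -48 by -2 z 65
278 225 [188 195 218] bx -47 by -2 z 60
278 227 [194 201 222] bx -40 by -5 z 60
282 205 [ 56  61 108] bx -47 by 7 z 116
282 207 [ 63  70 117] bx -47 by 7 z 111
282 209 [ 58  71 125] bx -46 by 7 z 105
282 211 [ 75  88 146] bx -47 by 8 z 98
282 213 [ 71  87 142] bx -164 by 63 z -1
282 215 [ 65  72 121] bx -155 by 59 z -1
282 217 [117 123 154] bx -126 by 46 z 16
282 219 [186 194 214] bx -55 by 12 z 68
282 221 [189 198 215] bx -49 by 9 z 67
282 223 [204 212 226] bx -45 by 7 z 65
282 225 [200 210 225] bx -42 by 6 z 61
282 227 [199 204 222] bx -37 by 4 z 60
```

View pics/w4.png

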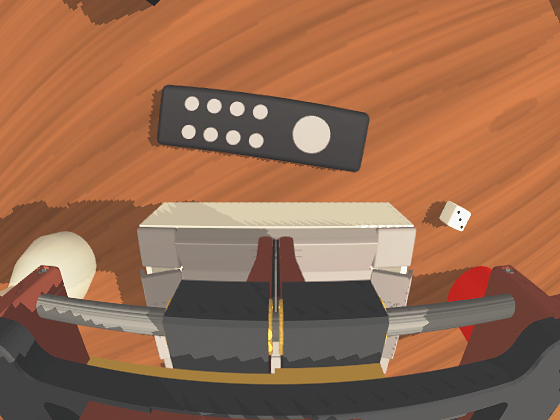

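Correction from this: the visible fingertip ends at z≈0.082 (row 217) while the reported TCP is at 0.0575, so the real tips are ~20+ mm above the reported TCP. My presses never touched the box. I'll descend further, guarded by force: the rim yields at ~4-6 N, and the shut rim should stop the move at 15 N.

Run:
```python
from h import *
p=np.array(current_position()); q=down(Y+np.pi/2)
f0=current_force()[2]
for z in np.arange(.054,.029,-.002):
    h=servo_line([p[0],p[1],z],q,rate=0.03,contact_N=15)
    print(round(z,4),h,np.round(current_force(),1),np.round(current_position()[2],4))
    if h: break
servo_line([p[0],p[1],.075],q,rate=0.1)
o,c=rims(); print(o,current_clock())
```

```text
0.054 False [ 0.8 -0.3  0.3] 0.0537
0.052 False [-0.   0.4  0.3] 0.0519
0.05 False [-0.4 -0.5  2.8] 0.0503
0.048 False [-2.7  2.3  4. ] 0.048
0.046 False [ 0.1  0.5 -0. ] 0.0458
0.044 False [-1.1 -0.4 -0.5] 0.0437
0.042 False [ 1.1  0.5 -0.2] 0.0418
0.04 False [-0.1  0.1  0.2] 0.0399
0.038 False [-2.  -0.   7.7] 0.0387
0.036 False [-5.8 -1.3 23.1] 0.0384
0.034 False [-11.   -2.2  39.4] 0.0381
0.032 False [-14.7  -2.7  55.9] 0.0378
0.03 False [-19.8  -3.3  72.1] 0.0375
panel 1147 60.3; front 1006 60.1; back 0 ; right 130 70.7; left 190 70.0;  27.0333
```

Front is shut (60.1 mm against panel 60.3). The tips are 20 mm above the reported TCP. My stepped guard re-zeroed on each step, so the last step reached about 72 N through the fingertips. The rest get one continuous move with the 12 N guard, ending at z=0.039.

```bash
cat >> h.py <<'E'
def press2(side):
    ex=np.array([np.cos(Y),np.sin(Y)]); ey=np.array([-np.sin(Y),np.cos(Y)])
    d,a={"front":(-.058*ex,Y+np.pi/2),"right":(-.083*ey,Y),"back":(.058*ex,Y+np.pi/2),"left":(.083*ey,Y)}[side]
    p=C+d; q=down(a)
    move_ptp([*p,0.075],q)
    hit=servo_line([*p,0.039],q,rate=0.04,contact_N=12)
    print(side,hit,np.round(current_position(),4),np.round(current_force(),1),end=" ")
    servo_line([*p,0.075],q,rate=0.15)
    print("t",round(current_clock(),1))
E
python3 - <<'E'
from h import *
for s in("right","back","left"): press2(s)
print(rims()[0],current_clock())
E
```

```text
right False [0.5598 0.0439 0.0389] [-0.9  0.7  0.5] t 29.7
back False [0.6497 0.0897 0.0388] [-0.4 -0.   1.3] t 32.5
left False [0.6376 0.1901 0.0388] [-0.8  0.6  2.4] t 35.5
panel 383 60.3; front 64 60.1; back 64 60.2; right 0 ; left 403 60.1;  35.5333
```

Run:
```python
from h import *
move_ptp([C[0],C[1],0.24],down(Y+np.pi/2))
o,c=rims(); print(o,current_clock(),np.round(current_force(),1)); cv2.imwrite("pics/w5.png",c["image"])
```

```text
panel 4462 60.3; front 380 60.1; back 304 60.1; right 137 60.1; left 137 60.2;  37.0667 [-0.5  0.  -0.1]
```

View pics/w5.png

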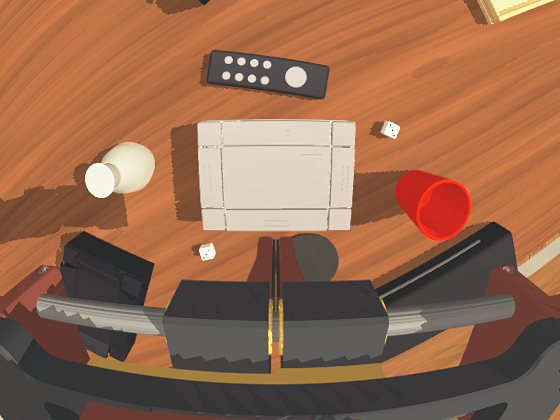

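The box at (277,175) shows all four sections flush. Remote, vase, cup, dice and coaster stand where they were, and the hand is clear. Handing in.

```bash
python3 -c "
from bench import *
close_job()"
```

```text
the job is handed in; nothing more can be done
```

All four rim sections of the white box's lid are shut. I pressed them with closed fingertips in the order front, right, back, left, raised the hand clear and handed in at about 37 s of the 42 s allowed.

**Last checks:** the depth readings put every section at 60.1–60.2 mm against 60.3 mm for the panel. The force on the tool was about zero. In the final picture the box and the things around it stand where they were; I compared them by eye, not by measurement.

**What went wrong on the way:**
- **First round missed:** none of the first four presses touched the lid, because the real fingertips end about 20 mm short of the reported TCP. I first misread the front section as shut; the depth reading then showed all four still up.
- **Front pressed too hard:** the second front press reached about 72 N straight down through the fingertips, because my force guard restarted at each small step. That is under the 120 N wrist limit. It is over 40 N, but that limit is for the arm or gripper body. The other three showed no more than about 2.5 N at the end of the press, and their 12 N guard never tripped.

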